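Fit the orange filter and hold the photometer lid open for loading

ROBOT

A 6-joint arm with a two-finger parallel gripper is mounted at the origin on a cart in front of the work surface, level with it; the furniture and walls round the work are solid. World frame = base frame: x ahead of the robot, y to its left, z up, the work surface at z = 0. Lengths are in m, angles in degrees, forces in N, time in s.
With the tool pointing down it reaches from about 0.35 to 0.875 m from the base axis. Payload 4.2 kg.
Tool frame: the origin (TCP) lies midway between the tips of the shut fingers; the grasp point (between the pads) lies 19 mm behind it; z points along the fingers, y is the line along which they close (so a half turn about z gives the same grasp; the last joint's range is limited). The gripper opens to 87 mm and grips with 3 to 60 N. Pads are 19 mm wide; open, the fingers measure 117 mm over their backs; the gripper's body (75 mm by 190 mm) begins 51 mm behind the grasp point.
Start: joints at [-61.673, 22.042, 0.453, 0, -68.411, -14.817], TCP at [0.146, -0.608, 0.223] pointing down, gripper open.
Joint ranges: [-179.83, 179.83], [-69.29, 118.12], [-61.27, 80.66], [-181.25, 117.63], [-171.15, -9.14], [-177.46, 177.46]. Speed limits (degrees/s): [159.86, 159.86, 180, 180, 180, 180].

INTERFACE

Orientations are given as [roll, pitch, yaw] about the fixed x, y, z axes, in that order (R = Rz(yaw) Ry(pitch) Rx(roll)).
In Python, from workcell import env gives the robot as it stands. The module is installed in compiled form; this text tells all that it offers. Calls block until the motion is done:
- env.goto(position, orientation): joint-space move of the TCP to a pose.
- env.move_straight(position, rotation=None, rate=0.15, force_limit=None): straight line of the TCP; rotation=None keeps the orientation; rate is the mean speed in m/s. With force_limit (N) it stops when the force on the tool has changed by that much, and returns True; else False.
- env.set_joints(angles): joint-space move.
- env.gripper_to(opening, grasp_force=None): opening from 0.0 (shut) to 1.0 (fully open); grasp_force is the grip in N (None keeps the last); returns when the fingers have stopped.
- env.dwell(seconds).
- env.inverse_kinematics(position, orientation): joint angles nearest the present ones, or None.
- env.read_state(): the state.
- env.grab_frame(name): name is "scene" or "side" or "wrist"; returns a dict with "image" (384x512x3 uint8, blue, green, red), "fx", "fy", "cx", "cy" (pixels), "position" and "orientation" of the camera in the world. Camera axes: x right, y up, looking along -z (the intrinsics and any distortion apply to the point x, -y, -z); pixel columns grow to the right and rows downward; lengths in m; the calibration is good to about 2 mm. A picture is of the moment at which its call begins. There is no depth.
A pose or a line that the arm cannot do raises env.Unreachable and nothing moves.
- env.close_job(): hands the job in; it is judged then, once.
Trained networks look in a picture, given as the dict that the camera call returned (one of the last four; its "shot" number tells which), for a name from the list of things; names that differ only in an ending like _2 or _b are one class to them, and where a whole thing is asked for, a point or a joint stands for the part that bears it (a point fixed in the world has none). Each returns a list of dicts, best first, with "score" (0 to 1); they miss things now and then, are a little off and sometimes report something else, mostly with a low value. They report only what shows in the picture. A call takes as long as a camera call. They do not tell look-alikes from the thing itself.
- env.search_frame(picture, thing): "xyz" ([x, y, z] in m, in world coordinates, good to about 4 mm: the middle of the surface that is visible of it).
- env.trace(picture, thing): "mask" (384x512 bool, what is visible of it).
The state is a dict: "clock": time; "joint_positions": joint angles; "qvel": joint speeds; "joint_torque": joint torques, N m; "position": TCP position; "tool_rot": TCP orientation; "force": force on the tool from outside, world axes, zero at the start; "wrist_torque": the same for the moment, N m; "opening": opening from 0.0 (shut) to 1.0 (fully open); "finger_force": force on a finger pad.
Only numpy, scipy, OpenCV 4.12 (cv2) and the standard library are available. Lean on these libraries where they do the work, as an engineer would, in place of code of your own. Each camera call takes 0.05 s, during which the arm holds its last target. There are 200 camera calls.

TASK

Get the filter photometer ready for a cell to be loaded: take the orange filter slide out of its stand and slide it edgewise, gently and without dropping it, into the filter slot on the photometer until it is fully home, and let go of it. Then lift the sample lid with the gripper and hold it open at 60 degrees from shut. The lid has no stay and falls shut, so the program finishes while still holding it there; leave the blue slide, the small bottle, the marker and the loose blue cap where they are.

Things in the scene. Friction and masses are not known exactly. Their poses are not given: they have to be found in the camera images.
- photometer: Desktop filter photometer, white with dark top, fixed. Origin on the bench under it; +x to its back, +y to its left seen from the front, z up. Housing x -85 to +115, y -135 to +135 mm, deck 109 mm high; a sloping console stands out 35 mm at the front of its right half. Sample lid on the left (+y) half, filter slot in an aluminium collar on the right half.
- filter_slot (a point): Centre of the filter slot's mouth, level with the collar top (112 mm above the bench, 3 mm above the deck). Axes as the photometer's. Upright slot, 39.5 mm along x, 6.5 mm along y, 66 mm deep; the top 4 mm is a funnel, 45 x 12 mm at its mouth. A slide is fully home when its flange lies on the collar. The lid's edge is 72 mm to the left; nothing else stands near.
- lid_hinge (a point): Point on the hinge axis of the sample lid, in the middle of the lid's width, 119 mm above the bench, at the back of the lid. Fixed to the photometer, axes as the photometer's; the hinge axis is y.
- lid_bar (a point): Middle of the round aluminium bar at the front of the lid; moves with the lid. Bar along y, 12 mm thick, 84 mm long between its side arms, 160 mm from the hinge axis and at hinge height when shut. It stands out beyond the housing: 31 mm free between bar and lid edge, nothing above or below, so it can be pinched from above or hooked from below.
- sample_lid (a joint): Angle of the sample lid (white, dark panel, 126 mm wide, 123 mm from hinge to front edge, 14 mm thick, about 0.26 kg), rad: 0 shut, grows as the front edge rises, stop at 1.75; 60 degrees is 1.047. No spring, almost no friction: it falls shut if let go.
- filter_stand: Light grey block with a thin aluminium foot plate, fixed, 70 x 124 x 38 mm, in which the two filter slides stand side by side in slots 62 mm apart along its y. Slots 30 mm deep, with about 1 mm play on each side. Origin under its centre.
- orange_slide: Orange filter slide, 60 g: flat steel blade with orange glass, 36 mm (x) x 4 mm (y) x 62 mm high; above it a black flange 52 x 18 mm (z 62 to 66 mm), then an orange grip 30 (x) x 10 (y) mm (z 66 to 94 mm). Origin mid bottom edge of the blade, z up. Stands in either slot of the stand, 30 mm deep. Fits the photometer either way round.
- blue_slide: Blue filter slide, the same shape with blue glass and blue grip, in the other slot of the stand. To be left there.
- small_bottle: Small clear bottle with a blue cap, 56 mm across, 100 mm high, standing to the right. Origin under its centre. To be left alone.
- marker: White marker pen with a blue cap, 12 mm thick, 122 mm long, lying on the bench. Origin under its middle. To be left alone.
- cap: Loose blue screw cap, 53 mm across, 26 mm high, on the bench. Origin under its centre. To be left alone.
Not all that is in view belongs to the job. Leave any pink or yellow look-alike of the orange_slide alone.

How it is judged:
By the outcome, as a careful person would: the job done as asked, in the order asked, and still so for the second after the job is handed in, while the arm keeps its last pose, push and grip.
It also fails if it takes over 62 s, if anything falls off the work surface, if the arm or the gripper's body presses on something with over 40 N, if the wrist force passes 120 N, or if a joint passes its speed limit or range.

## Working session

There is one attempt and no reset: what is moved stays moved. The work goes in short steps, each a Python script; the robot and the scene stay as the last script left them, time stands still between calls to the robot, and variables do not carry over. Pictures are saved under pics/ and viewed, at most 10 in all, crops included, and the job is handed in when it is done.

```bash
mkdir -p pics; cat > h.py <<'E'
import numpy as np, cv2
from scipy.spatial.transform import Rotation as R
from workcell import env
def cam(p):
    o=np.array(p["orientation"],float)
    M=R.from_euler('xyz',o,degrees=True).as_matrix() if o.shape==(3,) else (o if o.shape==(3,3) else None)
    return np.array(p["position"]),M
def proj(p,X):
    c,M=cam(p); q=(np.atleast_2d(X)-c)@M
    return np.c_[p["cx"]+p["fx"]*q[:,0]/-q[:,2], p["cy"]+p["fy"]*q[:,1]/q[:,2]]
def ray(p,uv):
    c,M=cam(p); d=M@np.array([(uv[0]-p["cx"])/p["fx"],-(uv[1]-p["cy"])/p["fy"],-1]); return c,d/np.linalg.norm(d)
def tri(obs):
    A=np.zeros((3,3));b=np.zeros(3)
    for p,uv in obs:
        c,d=ray(p,uv);P=np.eye(3)-np.outer(d,d);A+=P;b+=P@c
    return np.linalg.solve(A,b)
def onz(p,uv,z):
    c,d=ray(p,uv); return c+d*(z-c[2])/d[2]
E
python3 - <<'E'
from h import *
ims=[]
np.set_printoptions(precision=4,suppress=True)
for n in ("scene","side"):
    p=env.grab_frame(n); ims.append(p["image"]); print(n,{k:v for k,v in p.items() if k!="image"})
    for t in ("photometer","filter_slot","lid_hinge","lid_bar","filter_stand","orange_slide","blue_slide","small_bottle","marker","cap"):
        for r in env.search_frame(p,t)[:3]:
            print(t,round(r["score"],2),np.array(r["xyz"]),proj(p,r["xyz"])[0])
cv2.imwrite("pics/a.png",ims[0]);cv2.imwrite("pics/b.png",ims[1])
print(env.read_state())
E
```

```text
scene {'fx': 349.8529757697692, 'fy': 349.8529757697692, 'cx': 258.83708790487003, 'cy': 191.93782739208365, 'position': array([-0.2155,  0.3262,  0.6345]), 'orientation': array([  57.0939,    0.8174, -122.3796]), 'shot': 1}
photometer 0.92 [0.4963 0.1121 0.1123] [182.6723 212.4343]
lid_hinge 0.74 [0.4947 0.1114 0.1089] [183.3496 213.7386]
lid_bar 0.82 [0.529  0.1708 0.1256] [154.9549 209.3578]
orange_slide 0.67 [ 0.4913 -0.1028  0.0534] [256.0843 205.4252]
orange_slide 0.67 [ 0.5322 -0.2286  0.0558] [283.265  185.7124]
orange_slide 0.64 [ 0.57   -0.1429  0.0677] [253.495  185.1918]
small_bottle 0.97 [ 0.3392 -0.3733  0.0566] [362.4293 200.0431]
marker 0.64 [0.4081 0.0125 0.0122] [236.0009 247.2983]
marker 0.51 [0.3799 0.1677 0.026 ] [184.1049 274.0614]
cap 0.67 [0.3785 0.1704 0.0255] [183.2832 275.0459]
side {'fx': 385.3757359412919, 'fy': 385.3757359412919, 'cx': 250.4762948415649, 'cy': 190.55451795747044, 'position': array([0.1446, 0.6831, 0.5453]), 'orientation': array([  63.3026,    1.0019, -156.3076]), 'shot': 2}
photometer 0.68 [0.5307 0.1585 0.1128] [182.1957 242.5875]
filte
[... 640 characters left out ...]
08  0.0545] [335.0771 179.0614]
marker 0.55 [0.4076 0.0166 0.0115] [266.3722 258.3697]
cap 0.76 [0.3869 0.1794 0.028 ] [244.958  301.9257]
cap 0.44 [0.5346 0.1769 0.1245] [174.6873 242.1357]
{'clock': 1.1, 'joint_positions': array([-61.6735,  22.0403,   0.4527,   0.0022, -68.4119, -14.8151]), 'qvel': array([-0.0058,  0.1526,  0.0147,  0.0916,  0.0172,  0.067 ]), 'joint_torque': array([ -0.0004, -39.048 ,  18.7621,   4.2245,   0.0155,  -0.    ]), 'position': array([ 0.146 , -0.6077,  0.2226]), 'tool_rot': array([-179.999 ,   -0.0018, -166.4879]), 'force': array([-0.045 ,  0.2506, -0.3761]), 'wrist_torque': array([ 0.0195, -0.0014,  0.0061]), 'finger_force': 0.0, 'opening': 1.0010690589162814}
```

```bash
python3 - <<'E'
import cv2,numpy as np
a=cv2.imread("pics/a.png");b=cv2.imread("pics/b.png")
f=lambda i:cv2.resize(i,(800,600),interpolation=cv2.INTER_CUBIC)
cv2.imwrite("pics/a2.png",f(a[110:320,100:380]));cv2.imwrite("pics/b2.png",f(b[110:335,70:370]))
E
```

```text
(no output)
```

View pics/a2.png

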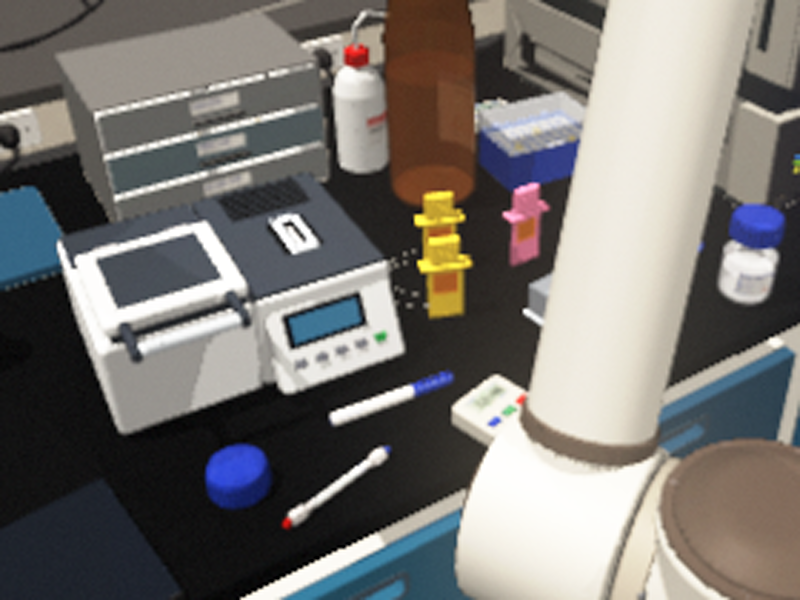

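View pics/b2.png

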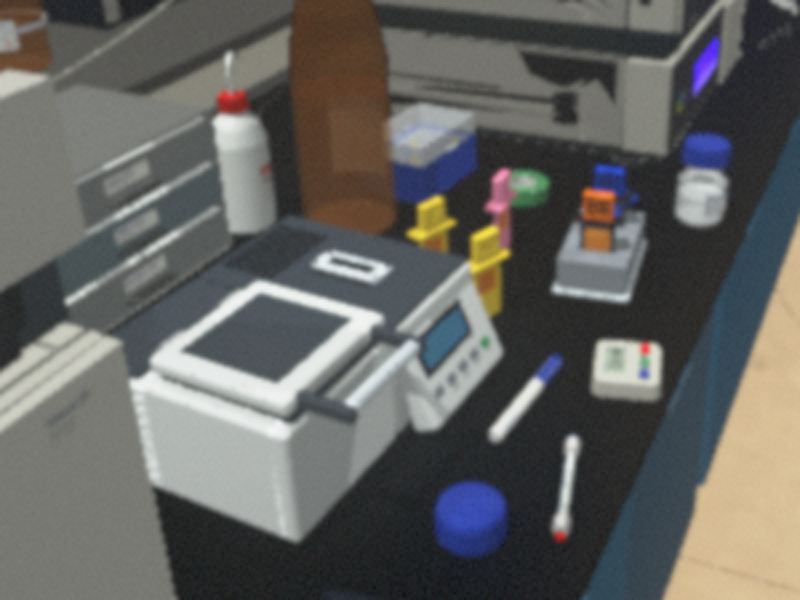

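In the scene view the yellow slides are at crop (440,210) and (445,275) and the pink one at (525,225); the arm hides the stand there. In the side view the orange slide is at crop (598,215), i.e. pixel (294,191), standing in the grey stand in front of the blue slide at (610,185). It is the only orange slide in the stand, so it fits the description. Next I'll take wrist views of the stand and the photometer.

```bash
python3 - <<'E'
from h import *
import pickle
np.set_printoptions(precision=4,suppress=True)
D={}
def shot(k,n="wrist",ts=()):
    p=env.grab_frame(n);D[k]=p;print(k,np.array(p["position"]),np.array(p["orientation"]))
    for t in ts:
        for r in env.search_frame(p,t)[:3]: print(' ',t,round(r["score"],2),np.array(r["xyz"]),proj(p,r["xyz"])[0])
T=("filter_stand","orange_slide","blue_slide")
U=("filter_slot","lid_bar","lid_hinge")
env.goto([0.38,-0.22,0.30],[180,0,180]);shot("s1",ts=T)
env.goto([0.38,-0.12,0.33],[180,0,180]);shot("s2",ts=T)
env.goto([0.47,0.08,0.38],[180,0,180]);shot("p1",ts=U)
env.goto([0.47,0.16,0.38],[180,0,180]);shot("p2",ts=U)
pickle.dump(D,open("D.pkl","wb"))
a=[D[k]["image"] for k in("s1","s2","p1","p2")]
cv2.imwrite("pics/c.png",cv2.resize(np.vstack([np.hstack(a[:2]),np.hstack(a[2:])]),(800,600),interpolation=cv2.INTER_AREA))
print(env.read_state()["clock"])
E
```

```text
s1 [ 0.3132 -0.2199  0.4628] [-14.2105  -0.0201  89.9745]
  filter_stand 0.62 [ 0.406  -0.2437  0.0381] [240.138  178.7515]
  orange_slide 0.83 [ 0.5254 -0.23    0.0822] [248.9024 263.5844]
  orange_slide 0.69 [ 0.5687 -0.1483  0.0399] [298.5972 274.2374]
  orange_slide 0.57 [ 0.4148 -0.2098  0.0751] [262.7959 190.4001]
  blue_slide 0.57 [ 0.4209 -0.2697  0.0783] [220.3287 195.1843]
s2 [ 0.3132 -0.1193  0.4931] [-14.2711  -0.0279  90.0964]
  filter_stand 0.82 [ 0.4064 -0.2362  0.0397] [183.8469 174.8513]
  filter_stand 0.17 [0.4755 0.0047 0.0643] [332.4599 220.2746]
  orange_slide 0.88 [ 0.4156 -0.2067  0.077 ] [197.6714 185.8065]
  orange_slide 0.8 [ 0.5699 -0.1459  0.069 ] [239.4294 274.2006]
  orange_slide 0.52 [ 0.4872 -0.1098  0.0414] [260.9902 221.8554]
  blue_slide 0.64 [ 0.3455 -0.3706  0.0919] [ 76.0492 139.5522]
  blue_slide 0.57 [ 0.4235 -0.271   0.0751] [156.0256 190.473 ]
  blue_slide 0.24 [0.4747 0.0032 0.066 ] [331.8375 220.1818]
p1 [0.4031 0.0797 0.5426] [-14.1653   0.0175  89.9701]
  filter_slot 0.57 [0.5324 0.0893 0.1112] [261.8687 200.5719]
  lid_bar 0.65 [0.5229 0.1603 0.1277] [308.7187 197.6876]
  lid_hinge 0.78 [0.531  0.0868 0.1085] [260.2719 199.2458]
p2 [0.4032 0.1607 0.5428] [-14.2022   0.0047  90.0595]
  filter_slot 0.92 [0.5286 0.1026 0.1083] [219.257  197.4582]
  lid_bar 0.92 [0.5262 0.1665 0.1264] [259.4502 199.2725]
  lid_hinge 0.55 [0.5235 0.1039 0.1083] [219.9761 194.3783]
5.4
```

View pics/c.png

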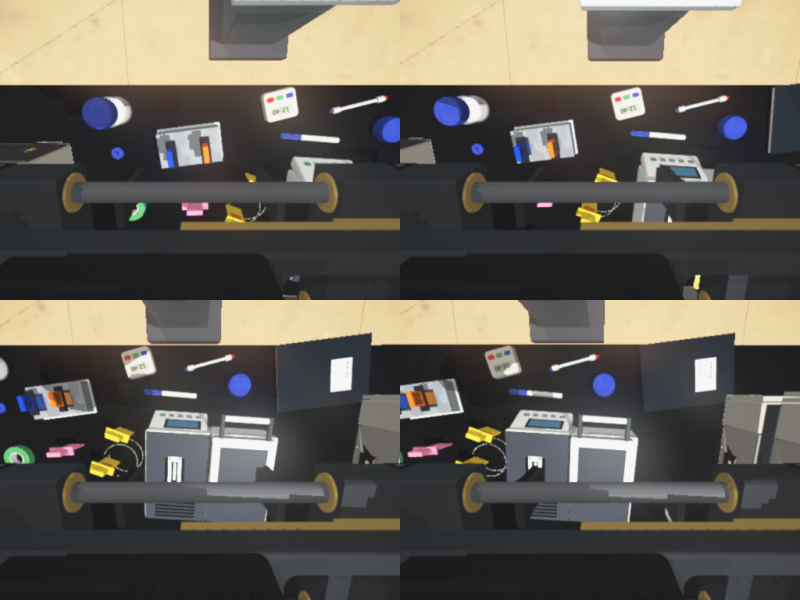

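The wrist views show the stand at montage (190,145), with the orange slide on its +y side and the blue one on its -y side. The yellow and pink look-alikes stand free nearer the photometer. The photometer faces the robot, with its slot at (175,468) in p1 and the bar at (247,422). Next, an enlarged crop to confirm the slide and label points.

```bash
python3 - <<'E'
import pickle,cv2,numpy as np
D=pickle.load(open("D.pkl","rb"))
def c(k,u,v,w=100,h=75): return cv2.resize(D[k]["image"][v:v+h,u:u+w],(400,300),interpolation=cv2.INTER_CUBIC)
cv2.imwrite("pics/d.png",np.vstack([np.hstack([c("s1",195,145),c("s2",140,145)]),np.hstack([c("p1",175,135,160,120),c("p2",127,135,160,120)])]))
E
```

```text
(no output)
```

View pics/d.png

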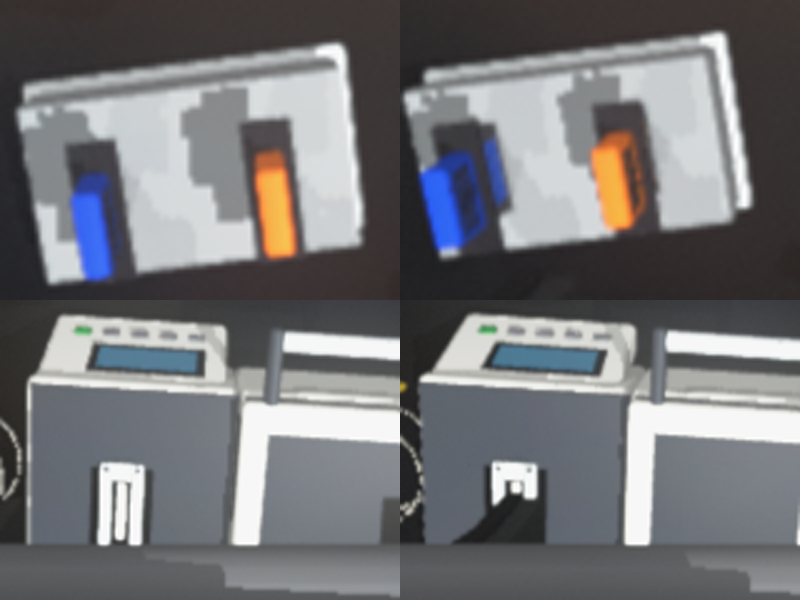

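Crop confirms it: the orange slide sits in the stand's +y slot (top face in s1 crop, around (276,210)), blue in the other. I'll take closer views and check the bottle's clearance.

```bash
python3 - <<'E'
from h import *
import pickle
np.set_printoptions(precision=4,suppress=True)
D=pickle.load(open("D.pkl","rb"))
p=env.grab_frame("scene");q=env.grab_frame("side");D["scene"]=p;D["side"]=q
print("bottle",onz(p,(250.5,178),0),onz(q,(201,194),0))
a=lambda x,y:(175+x/2.5,135+y/2.5)
for n,z,uv in (("slot",.112,(122,210)),("deckFL",.109,(32,78)),("deckFR",.109,(238,90)),("barR",.125,(283,43))): print(n,onz(D["p1"],a(*uv),z))
bx,by=(onz(p,(250.5,178),0)+onz(q,(201,194),0))[:2]/2
env.goto([0.50,0.09,0.30],[180,0,180])
def shot(k): D[k]=env.grab_frame("wrist")
env.move_straight([0.56,0.06,0.27]);shot("q1")
env.move_straight([0.54,0.03,0.27]);shot("q2")
env.move_straight([0.50,0.14,0.27]);shot("b1")
env.goto([0.42,-0.19,0.22],[180,0,180]);shot("t1")
env.goto([0.42,-0.25,0.22],[180,0,180]);shot("t2")
pickle.dump(D,open("D.pkl","wb"))
I=[D[k]["image"][40:235,100:412] for k in("q1","q2","t1","t2")]
cv2.imwrite("pics/e.png",cv2.resize(np.vstack([np.hstack(I[:2]),np.hstack(I[2:])]),(800,500),interpolation=cv2.INTER_CUBIC))
print(env.read_state()["clock"])
E
```

```text
bottle [ 0.7111 -0.2155  0.    ] [ 0.7226 -0.2274  0.    ]
slot [0.5631 0.028  0.112 ]
deckFL [ 0.4775 -0.0256  0.109 ]
deckFR [0.4851 0.1021 0.109 ]
barR [0.4539 0.1274 0.125 ]
9.875
```

View pics/e.png

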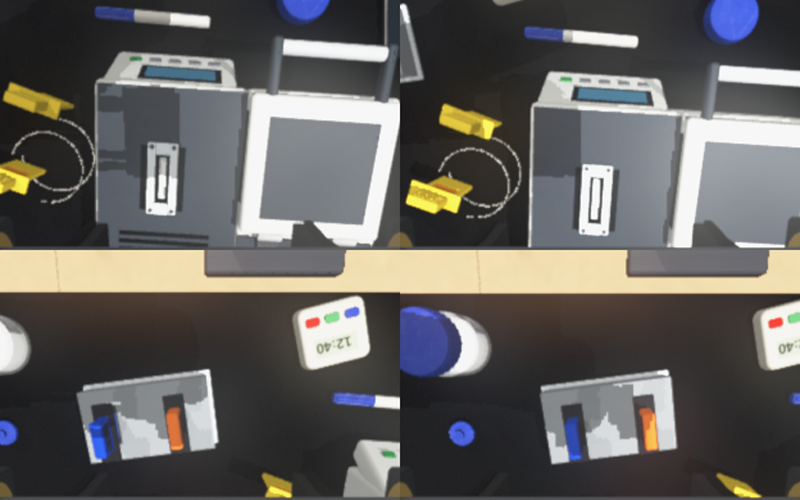

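```bash
python3 - <<'E'
from h import *
import pickle
np.set_printoptions(precision=4,suppress=True)
D=pickle.load(open("D.pkl","rb"))
# collar: hole = dark region inside filled white contour
obs=[];ho=[]
sx,sy=312/400,195/250
for k,c in (("q1",(162,178)),("q2",(596-400,200))):
    u,v=100+c[0]*sx,40+c[1]*sy
    g=cv2.cvtColor(D[k]["image"],cv2.COLOR_BGR2GRAY); m=np.zeros_like(g)
    r=slice(int(v)-38,int(v)+38),slice(int(u)-20,int(u)+20)
    m[r]=(g[r]>150)*255
    cs,_=cv2.findContours(m,cv2.RETR_CCOMP,cv2.CHAIN_APPROX_NONE)
    big=max(cs,key=cv2.contourArea); R_=cv2.minAreaRect(big);obs.append((D[k],R_[0]))
    bp=cv2.boxPoints(R_)
    W=np.array([onz(D[k],b,.112) for b in bp]);print(k,R_,"corners",W[:,:2].tolist())
    ins=[x for x in cs if x is not big and cv2.contourArea(x)>20]
    for x in ins: 
        H=cv2.minAreaRect(x);print("  hole",H,onz(D[k],H[0],.112))
print("collar tri",tri(obs))
def crop(k,u,v,w,h): return cv2.resize(D[k]["image"][v:v+h,u:u+w],(400,300),interpolation=cv2.INTER_CUBIC)
print([ (k,) for k in D])
cv2.imwrite("pics/f.png",np.vstack([np.hstack([crop("q1",195,140,64,80 if 0 else 48),crop("b1",170,30,240,180)]),np.hstack([crop("t1",210,145,64,48),crop("t2",268,145,64,48)])]))
E
```

```text
q1 ((225.77789306640625, 179.16098022460938), (23.505094528198242, 55.95597457885742), 1.4688007831573486) corners [[0.5979208374265673, 0.010467501140267989], [0.5314156327086178, 0.014512655495848459], [0.5320869079207475, 0.04112167193942269], [0.5986663735507276, 0.03843315734622845]]
  hole ((226.49560546875, 179.06639099121094), (5.787153720855713, 30.266145706176758), 3.814074993133545) [0.5641 0.027  0.112 ]
  hole ((225.5291748046875, 179.0330810546875), (13.411332130432129, 39.54783248901367), 3.5763344764709473) [0.564  0.0259 0.112 ]
q2 ((252.29869079589844, 195.51995849609375), (24.212915420532227, 55.67640686035156), 3.8140745162963867) corners [[0.5978256402454879, 0.009484048223043155], [0.5297171198577294, 0.014783218568255372], [0.5316044778187797, 0.04260790545611771], [0.5999197328392464, 0.03874209186239428]]
  hole ((252.18698120117188, 195.7887725830078), (11.833959579467773, 37.04991912841797), 3.945185899734497) [0.5642 0.0263 0.112 ]
collar tri [0.5639 0.0264 0.1127]
[('s1',), ('s2',), ('p1',), ('p2',), ('scene',), ('side',), ('q1',), ('q2',), ('b1',), ('t1',), ('t2',)]
```

View pics/f.png

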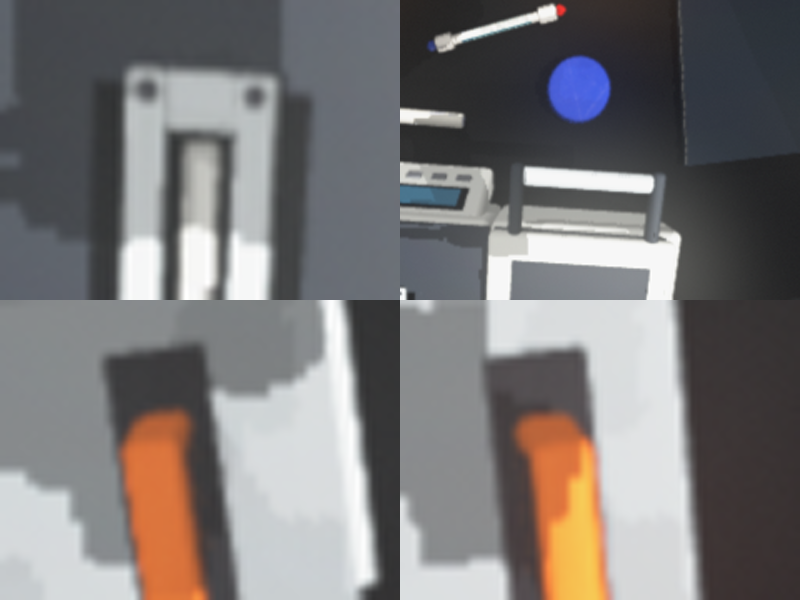

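```bash
python3 - <<'E'
from h import *
import pickle
np.set_printoptions(precision=4,suppress=True)
D=pickle.load(open("D.pkl","rb"))
t1,t2=D["t1"],D["t2"]
L=tri([(t1,(229.5,168.7)),(t2,(288.8,168.7))]);Rr=tri([(t1,(240.1,167.4)),(t2,(298.7,166.9))]);print("near top corners",L,Rr)
far=[]
for k,(u0,u1) in (("t1",(210,260)),("t2",(270,330))):
    p=D[k];h=cv2.cvtColor(p["image"],cv2.COLOR_BGR2HSV)
    m=np.zeros(h.shape[:2],np.uint8);s=slice(150,225),slice(u0,u1)
    m[s]=((h[s][...,0]<22)&(h[s][...,1]>130)&(h[s][...,2]>100))*255
    c=max(cv2.findContours(m,cv2.RETR_EXTERNAL,cv2.CHAIN_APPROX_NONE)[0],key=cv2.contourArea)
    b=cv2.boxPoints(cv2.minAreaRect(c));b=b[np.argsort(b[:,1])];print(k,b.tolist())
    f=b[2:].mean(0)+[.5,.5] if 0 else b[2:].mean(0);far.append((p,f));print("far mid @.102",onz(p,f,.102),"near mid@.102",[onz(p,np.mean(x,0),.102) for x in ([[(229.5,168.7),(240.1,167.4)]] if k=="t1" else [[(288.8,168.7),(298.7,166.9)]])])
print("far mid",tri(far))
# lid bar: white bar ends in b1,q1
def bar(k,box):
    p=D[k];g=cv2.cvtColor(p["image"],cv2.COLOR_BGR2GRAY);x0,y0,x1,y1=box
    m=np.zeros_like(g);m[y0:y1,x0:x1]=(g[y0:y1,x0:x1]>140)*255
    c=max(cv2.findContours(m,cv2.RETR_EXTERNAL,cv2.CHAIN_APPROX_NONE)[0],key=cv2.contourArea)
    r=cv2.minAreaRect(c);b=cv2.boxPoints(r);b=b[np.argsort(b[:,0])];l,rr=b[:2].mean(0),b[2:].mean(0);print(k,r,l,rr,onz(p,l,.12),onz(p,rr,.12));return (p,l),(p,rr),(p,r[0])
B=bar("b1",(241,125,330,148));Q=bar("q1",(100+int(275*.78),40+int(35*.78),100+int(390*.78),40+int(65*.78)))
for i in range(3):print("bar",tri([B[i],Q[i]]))
E
```

```text
near top corners [ 0.4055 -0.2159  0.099 ] [ 0.4046 -0.2053  0.0952]
t1 [[238.92115783691406, 162.3167724609375], [228.3693389892578, 163.5343017578125], [242.67005920410156, 194.80728149414062], [232.1182403564453, 196.02481079101562]]
far mid @.102 [ 0.4331 -0.2081  0.102 ] near mid@.102 [array([ 0.4045, -0.2102,  0.102 ])]
t2 [[297.1199645996094, 161.83998107910156], [286.3399353027344, 163.37998962402344], [301.8799743652344, 195.1599884033203], [291.0999450683594, 196.6999969482422]]
far mid @.102 [ 0.4332 -0.2075  0.102 ] near mid@.102 [array([ 0.4039, -0.2113,  0.102 ])]
far mid [ 0.4324 -0.2079  0.1046]
b1 ((282.92218017578125, 137.64724731445312), (78.56539916992188, 11.61739730834961), 3.8785247802734375) [243.7294 134.9901] [322.1149 140.3044] [0.4531 0.1273 0.12  ] [0.4588 0.2129 0.12  ]
q1 ((361.4949035644531, 79.07106018066406), (82.7890625, 12.610727310180664), 4.085616588592529) [320.2056  76.1218] [402.7842  82.0203] [0.453  0.1278 0.12  ] [0.4587 0.2142 0.12  ]
bar [0.4531 0.1274 0.1215]
bar [0.4588 0.2123 0.1234]
bar [0.4559 0.1699 0.1225]
```

Slide: centre (0.419, -0.209), yaw about 6.8°. Slot: (0.564, 0.026), yaw about -3.5°. Bar: middle at (0.456, 0.170, 0.121). Next I'll grasp the slide.

```bash
python3 - <<'E'
from h import *
np.set_printoptions(precision=4,suppress=True)
x,y=.4187,-.2093; o=[180,0,-173.2]
env.gripper_to(.45,25)
env.goto([x,y,.15],o)
print("touch",env.move_straight([x,y,.0775],rate=.06,force_limit=5))
print(env.read_state()["position"])
env.gripper_to(0,25); s=env.read_state();print(s["opening"]*87,s["finger_force"],s["force"])
env.move_straight([x,y,.0825],rate=.02,force_limit=8); print(env.read_state()["force"])
env.move_straight([x,y,.23],rate=.08,force_limit=10)
o=[180,0,176.5]
env.goto([.564,.0263,.23],o)
s=env.read_state();print(s["clock"],s["opening"]*87,s["force"],s["position"],s["tool_rot"])
a=[env.grab_frame(n)["image"] for n in("scene","side")]
cv2.imwrite("pics/g.png",cv2.resize(np.hstack([a[0][90:290,100:340],a[1][90:290,100:340]]),(800,333),interpolation=cv2.INTER_CUBIC))
E
```

```text
touch False
[ 0.419  -0.2094  0.0779]
9.967477943824267 24.999951518839225 [0.2583 0.1284 1.3441]
[-0.3955 -0.0313  0.1592]
16.7667 9.988253442033885 [-0.2826  0.168  -1.8441] [0.5635 0.0256 0.2299] [-179.9761   -0.0413  176.4785]
```

View pics/g.png

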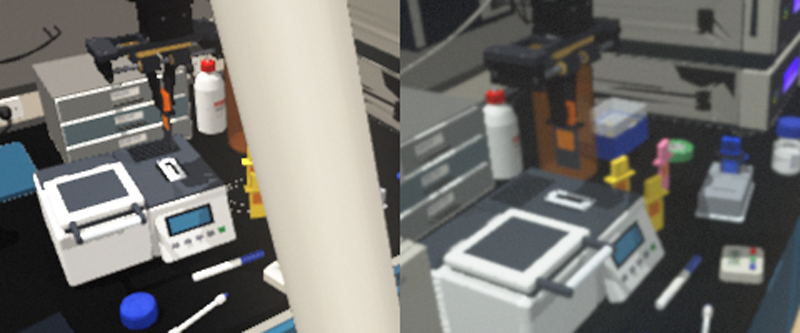

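The slide is held upright above the slot, in the scene view around (165,110) and the side view around (570,140). The blue slide is undisturbed. Now the insertion.

```bash
python3 - <<'E'
from h import *
np.set_printoptions(precision=4,suppress=True)
x,y=.564,.0263
env.move_straight([x,y,.188],rate=.08)
t=env.move_straight([x,y,.172],rate=.03,force_limit=5)
s=env.read_state();print(t,s["position"],s["force"])
if not t:
    t=env.move_straight([x,y,.112],rate=.03,force_limit=5)
    s=env.read_state();print(t,s["position"],s["force"],s["opening"]*87,s["clock"])
E
```

```text
False [0.564  0.0263 0.1719] [-0.5139  0.2414 -0.3016]
True [0.5639 0.0262 0.1195] [-0.674  -0.0417  3.5465] 9.551545277237224 19.775
```

Contact came at z 0.1195, which matches the expected home height. A light press, then release and check.

```bash
python3 - <<'E'
from h import *
import pickle
np.set_printoptions(precision=4,suppress=True)
s=env.read_state();x,y,z=s["position"]
print(env.move_straight([x,y,z-.003],rate=.02,force_limit=6),env.read_state()["position"],env.read_state()["force"])
env.gripper_to(.4,25); print(env.read_state()["force"])
env.move_straight([x,y,.22],rate=.12)
env.move_straight([x,y,.30],rate=.2)
D={k:env.grab_frame(k) for k in("side","wrist")}
pickle.dump(D,open("E.pkl","wb"))
a=[cv2.resize(i,(400,360),interpolation=cv2.INTER_CUBIC) for i in (D["side"]["image"][145:265,140:273],D["wrist"]["image"][110:230,175:308])]
cv2.imwrite("pics/i.png",np.hstack(a)); print(env.read_state()["clock"])
E
```

```text
True [0.5639 0.0262 0.1195] [-0.6608  0.5819  3.1932]
[0.0294 0.1349 0.3536]
22.3667
```

View pics/i.png

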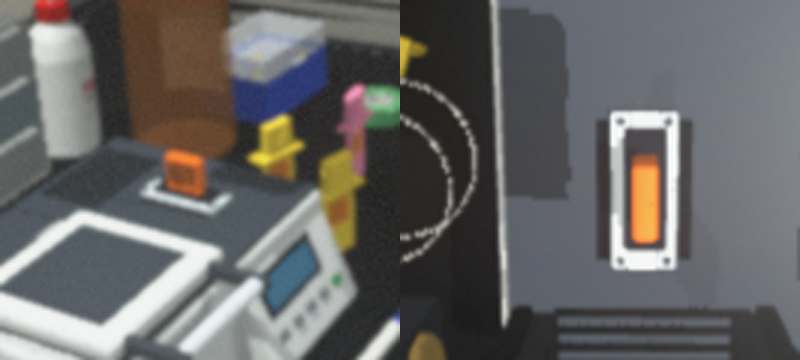

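The slide is home: its flange lies on the collar, the orange grip shows at (185,172) in the side crop, and it is centred in the collar in the wrist crop at (645,200). Now the lid: pinch the bar from above and swing it up along the arc.

```bash
python3 - <<'E'
from h import *
import pickle
np.set_printoptions(precision=4,suppress=True)
D=pickle.load(open("E.pkl","rb"))
print("grip top predicted",proj(D["side"],[.564,.0263,.144]),"seen ~(201,196)")
yaw=-3.5; ex=np.array([np.cos(np.radians(yaw)),np.sin(np.radians(yaw)),0])
b=np.array([.456,.170,.120])
for o in ([180,0,90+yaw],[180,0,-90+yaw]):
    j=[env.inverse_kinematics(list(b+[0,0,.08]),o)]; print(o,j)
o=min(([180,0,90+yaw],[180,0,-90+yaw]),key=lambda o:abs(env.inverse_kinematics(list(b+[0,0,.08]),o)[5]))
env.gripper_to(.37,20)
env.goto(list(b+[0,0,.08]),o)
t=env.move_straight(list(b-[0,0,.019]),rate=.06,force_limit=5)
s=env.read_state();print("touch",t,s["position"],s["force"])
if not t:
    env.gripper_to(0,20);env.dwell(.2);s=env.read_state();print(s["opening"]*87,s["finger_force"],s["force"],s["wrist_torque"],s["clock"],o)
E
```

```text
grip top predicted [[200.3069 196.9493]] seen ~(201,196)
[180, 0, 86.5] [array([ 39.6152,   9.6288, -20.3993,   0.    , -59.9718, 136.8848])]
[180, 0, -93.5] [array([ 39.6152,   9.6288, -20.3993,   0.    , -59.9718, -43.1152])]
touch False [0.4562 0.1702 0.1013] [-0.4449 -0.3198  1.0424]
11.227890541048724 19.99985933303833 [-1.8737  0.3336  0.521 ] [ 0.1214  0.2838 -0.0274] 26.3333 [180, 0, -93.5]
```

```bash
python3 - <<'E'
from h import *
np.set_printoptions(precision=4,suppress=True)
yaw=-3.5; ex=np.array([np.cos(np.radians(yaw)),np.sin(np.radians(yaw)),0]); ez=np.array([0,0,1])
p0=np.array(env.read_state()["position"]); f0=np.array(env.read_state()["force"])
for a in np.arange(5,61,5):
    r=np.radians(a)
    t=env.move_straight(list(p0+.16*((1-np.cos(r))*ex+np.sin(r)*ez)),rate=.06,force_limit=15)
    s=env.read_state(); print(a,t,s["force"],round(s["opening"]*87,2))
    if t: break
P=[env.grab_frame(n) for n in("scene","side","wrist")]
import pickle;pickle.dump(P,open("F.pkl","wb"))
print(s["clock"],s["position"],p0)
cv2.imwrite("pics/k.png",np.hstack([cv2.resize(i,(400,350),interpolation=cv2.INTER_CUBIC) for i in (P[0]["image"][130:270,110:270],P[1]["image"][130:270,110:270])]))
E
```

```text
5 False [ 0.5846 -0.598  -1.276 ] 10.87
10 False [-0.2486  0.7006 -1.3146] 11.32
15 False [-1.8993  0.6995 -1.3167] 11.19
20 False [-4.3521  2.4215 -0.6559] 11.56
25 False [-6.6069  3.2904  1.0963] 10.91
30 False [-7.9902  1.9314  3.3257] 10.85
35 False [-9.4636  3.0304  3.9489] 11.13
40 False [-11.2964   2.63     6.6703] 11.38
45 False [-12.9439   3.7476   9.2793] 11.31
50 False [-11.7679   1.5587  11.613 ] 11.09
55 False [-9.8553  1.2389 10.9131] 11.38
60 False [-5.8702  0.3179  8.3469] 11.13
30.9333 [0.5363 0.1645 0.2429] [0.456  0.17   0.1011]
```

View pics/k.png

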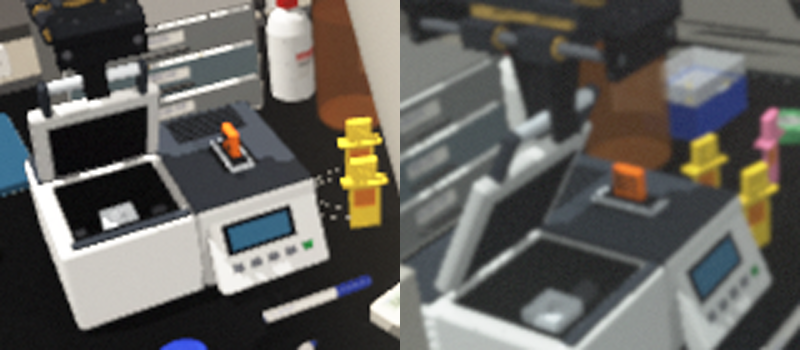

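The lid is up, with the bar in the fingers (bar pieces at scene crop (67,88) and (122,77)), and the slide is still home. Next I'll measure the actual angle once the arm has settled.

```bash
python3 - <<'E'
from h import *
import pickle
np.set_printoptions(precision=4,suppress=True)
s=env.read_state();print(s["position"],s["force"],s["clock"])
yaw=-3.5;c,sn=np.cos(np.radians(yaw)),np.sin(np.radians(yaw));ex=np.array([c,sn,0]);ey=np.array([-sn,c,0]);ez=np.array([0,0,1.])
H=np.array([.456,.170,.119])+.16*ex
P=[env.grab_frame(n) for n in("scene","side")]
for a in (56,60,64):
    r=np.radians(a);u=-np.cos(r)*ex+np.sin(r)*ez;n=np.sin(r)*ex+np.cos(r)*ez
    # bar ends; lid front edge corners (inner face -7, outer +7)
    X=[H+.16*u+k*.042*ey for k in(-1,1)]+[H+.123*u+k*.063*ey+q*n for k in(-1,1) for q in(-.007,.007)]
    for i,p in enumerate(P): print(a,i,proj(p,X).round(1).tolist())
# zoom with predicted 60deg overlay
r=np.radians(60);u=-np.cos(r)*ex+np.sin(r)*ez;n=np.sin(r)*ex+np.cos(r)*ez
out=[]
for p,(x0,y0) in zip(P,((110,135),(120,150))):
    im=cv2.resize(p["image"][y0:y0+75,x0:x0+80],(400,375),interpolation=cv2.INTER_CUBIC)
    f=lambda X:tuple(int(v) for v in ((proj(p,X)[0]-[x0,y0])*5+2.5))
    cv2.line(im,f(H+.16*u-.042*ey),f(H+.16*u+.042*ey),(0,0,255),1)
    for q in(-.007,.007): cv2.line(im,f(H+.123*u-.063*ey+q*n),f(H+.123*u+.063*ey+q*n),(0,255,0),1)
    for k in (-1,1): cv2.line(im,f(H+.123*u+k*.063*ey-.007*n),f(H+k*.063*ey-.007*n),(255,0,255),1)
    out.append(im)
cv2.imwrite("pics/l.png",np.hstack(out))
E
```

```text
[0.5362 0.1646 0.2429] [-6.0381  0.101   8.3016] 31.0833
56 0 [[165.7, 160.6], [129.3, 169.4], [174.6, 168.6], [172.7, 163.8], [121.9, 181.9], [120.2, 176.8]]
56 1 [[188.2, 172.3], [159.5, 190.5], [189.8, 183.1], [184.6, 178.5], [147.4, 211.6], [141.5, 206.3]]
60 0 [[164.2, 156.7], [127.9, 165.3], [173.4, 165.6], [171.6, 161.1], [120.8, 178.7], [119.2, 173.9]]
60 1 [[183.8, 168.6], [154.7, 186.3], [186.7, 180.2], [181.3, 175.9], [143.8, 208.3], [137.8, 203.3]]
64 0 [[162.7, 153.1], [126.5, 161.5], [172.3, 162.8], [170.4, 158.6], [119.8, 175.7], [118.2, 171.1]]
64 1 [[179.3, 165.2], [149.8, 182.5], [183.4, 177.5], [178.0, 173.6], [140.1, 205.1], [134.0, 200.5]]
```

View pics/l.png

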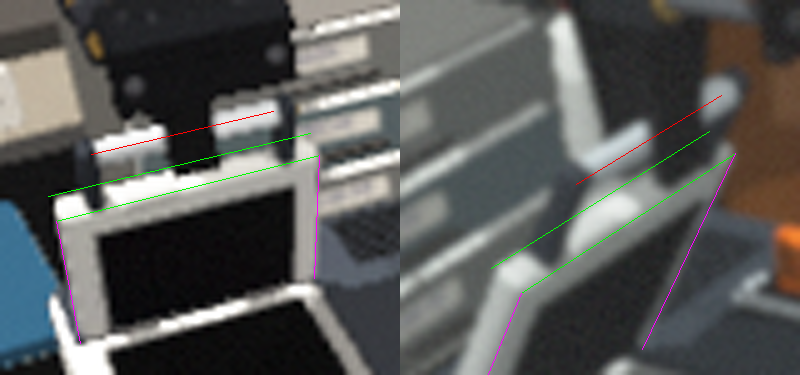

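Against the 60° overlay the bar sits about 1.6 px low in the scene view and slightly high in the side view. TCP displacement gives 60–61°, so the lid is at 60° within about 2°. I'll check that it's steady and hand in.

```bash
python3 - <<'E'
from h import *
env.dwell(1.0);s=env.read_state();print(s["position"],s["force"],s["opening"]*87,s["clock"])
print(env.close_job())
E
```

```text
[0.53619906 0.1645823  0.24288501] [-6.52915798  0.44278908  7.21140645] 11.187469157835478 32.1833
the job is handed in; nothing more can be done
None
```

The orange slide is fully home in the photometer slot and released, and the gripper is holding the lid open at 60° to within about 2°; the job was handed in at 32 s and I have no verdict back.

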